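# Shutter the detector, then hold the sample chamber open

### The arm

A 6-joint arm with a two-finger parallel gripper is mounted at the origin on a cart in front of the work surface, level with it; the furniture and walls round the work are solid. World frame = base frame: x ahead of the robot, y to its left, z up, the work surface at z = 0. Lengths are in mm, angles in degrees, forces in N, time in s.
With the tool pointing down it reaches from about 375 to 825 mm from the base axis. Payload 5.5 kg.
Tool frame: the origin (TCP) lies midway between the tips of the shut fingers; the grasp point (between the pads) lies 19 mm behind it; z points along the fingers, y is the line along which they close (so a half turn about z gives the same grasp; the last joint's range is limited). The gripper opens to 85 mm and grips with 20 to 120 N. Pads are 22 mm wide; open, the fingers measure 114 mm over their backs; the gripper's body (76 mm by 85 mm) begins 54 mm behind the grasp point. The pads swing forward as they close: fully open they stand 13 mm farther back than shut.
Start: joints at [-68.411, 17.962, -2.699, 69.339, 0, 90], TCP at [220.764, -557.905, 208.399] pointing down, gripper open.
Joint ranges: [-152.73, 152.73], [-39.44, 99.34], [-58.76, 71.6], [-118.89, 123.64], [-81.53, 83.1], [-180, 180]. Speed limits (degrees/s): [136.94, 136.94, 172.46, 180, 180, 180].

### API

Orientations are given as [roll, pitch, yaw] about the fixed x, y, z axes, in that order (R = Rz(yaw) Ry(pitch) Rx(roll)).
In Python, from bench import status, optics, workorder gives the robot as it stands. The module is installed in compiled form; this text tells all that it offers.
- The arm moves only by the shell command python3 -m inch 'ROWS' [FORCE]. ROWS is JSON, a list of rows, each an object with "slide": the shift along the tool's x, y, z normalised to -1 to 1, where 1 is 15 cm, a list of three; "rot": the turn, a rotation vector about the tool's x, y, z normalised to -1 to 1, where 1 is 1.5 rad, a list of three; "fingers": the opening, from 0 (shut) to 1 (fully open). In form: [{"slide": [dx, dy, dz], "rot": [ax, ay, az], "fingers": fingers}, ...]. A call has 1 to 10 rows; each row shifts and turns the commanded pose from where the row before left it, along the tool's axes as they then stand; what a row does not reach is not made up. A row lasts 1/10 s, in which the tool goes at most 50 mm and 8.59 degrees, less where a joint would pass 70% of its speed; a pose out of reach is approached as far as the arm can. A call with a number of a shift or a turn outside -1 to 1 is refused whole. A call with a gripper value outside its range is refused whole. The fingers move at their own pace and stop on an object; FORCE is the grip in N (left out, the last holds). Time passes only in rows, so rows that do not move let the fingers close. It gives the time, the measured TCP pose, the force, the opening and the grip force at its end, in the units of the state.
- status.read_state(): the state, without advancing time (a new reading comes with each control period).
- optics.read_camera(name): name is "side" or "top" or "wrist"; returns (picture, depth): 384x512x3 uint8, red, green, blue; 384x512 float32, mm along the optical axis (not along the pixel's ray), 0 where there is no reading.
- optics.camera_info(name): a dict with "fovy" (degrees; the focal length in pixels is half the picture's height over the tangent of half this angle, whatever the lens; pixels are square), "cx", "cy" (the principal point, pixels), "dist_coeffs" ([k1, k2, p1, p2, k3] as OpenCV has them; the pictures are not rectified), "camera_from_world" (4x4, takes a point from world to camera coordinates). Camera axes: x right, y up, looking along -z (the intrinsics and any distortion apply to the point x, -y, -z); pixel columns grow to the right and rows downward; lengths in mm; the calibration is good to about 2 mm. A picture is of the moment at which its call begins: read the wrist's pose just before it. camera_info takes no time and is no camera call; for the wrist camera it gives the pose at the moment of the call.
- workorder.hand_in(): hands the job in; it is judged then, once.
The state is a dict: "time_s": time; "q": joint angles; "qvel": joint speeds; "tau": joint torques, N m; "tcp_pos": TCP position; "tcp_rot": TCP orientation; "force": force on the tool from outside, world axes, zero at the start; "ft_torque": the same for the moment, N m; "width": opening from 0.0 (shut) to 1.0 (fully open); "grasp_force": force on a finger pad.
Only numpy, scipy, OpenCV 4.12 (cv2) and the standard library are available. Lean on these libraries where they do the work, as an engineer would, in place of code of your own. Each camera call takes 0.05 s, during which the arm holds its last target. There are 200 camera calls.

### The job

Make the light-tight sample chamber ready for a colleague to change the cuvette: first slide the shutter bolt on the chamber's right-hand side all the way home into its keeper, so that no room light reaches the detector, and only then raise the lid by its front grab bar. The lid is spring-loaded and falls shut by itself, so hold it 60 degrees open and finish while still holding it there, with the bolt still home and the other things on the bench left where they are.

Things in the scene. Friction and masses are not known exactly. Their poses are not given: they have to be found in the camera images.
- chamber: cream sample chamber, fixed: box 200 x 200 mm, turned up to 0.3 rad. Origin under its middle, on the worktop; x from its front (grab bar) to its back (hinge), y to its left, z up. On its right wall (y -100 to -140 mm) a black shutter housing, 180 mm long, top (bolt's track) at z 98 mm; from it a black detector cylinder, 66 mm across, sticks out to y -225 at x 24, z 52 mm
- shutter_bolt (a joint): slide of the shutter bolt (m), along the chamber's +x towards the hinge: 0 = shutter open (the bolt's front end lies over a lug on the lid's right edge and blocks the lid), 0.042 = home at its end stop, nose through the keeper. Starts at 0 to 0.007; the lug is free from 0.017 on, but the shutter is closed only when home. 1.5 N of friction, no spring: it stays where left
- bolt_knob (a point): grip point of the bolt's upright black round knob, 16 mm in diameter and 38 mm tall: on its axis, in mid-height, at chamber x -18 mm plus the bolt's slide, y -122, z 152 mm. It stands on the steel bolt rod (10 mm thick, along chamber x). Beside it the shut lid's top is at z 122 mm; the steel staples of the track before and behind it reach z 127 mm
- keeper (a point): centre of the keeper, the rearmost of the three steel staples on the track (12 mm long, on the bolt's axis), which the bolt's nose enters; fixed to the chamber at x 70, y -122, z 117 mm.
- lid (a joint): hinge of the lid (rad): 0 = shut, grows as the front edge goes up; 1.047 is 60 degrees; stops at 1.75. A spring and the lid's weight close it from any angle below that: about 3 N at the grab bar, both near shut and at 60 degrees.
- lid_handle (a point): middle of the lid's steel grab bar: round, 10 mm in diameter, 88 mm free length along the chamber's y, on two arms at its ends, 42 mm ahead of the lid's front skirt (only air between). Lid shut: at chamber x -150, y 0, z 110 mm. It moves on an arc of 256 mm radius about the hinge line; the bar may turn between the fingers
- lid_hinge (a point): point on the lid's hinge line at the back of the chamber, at chamber x 106, y 0, z 110 mm; the hinge line runs along the chamber's y. The lid is a cap 212 x 212 mm with a 20 mm skirt, top at z 122 mm when shut.
- beaker_100: bystander: beaker 58 mm wide, 69 mm high, left of the chamber; origin under its centre
- petri: bystander: petri dish 58 mm wide, 15 mm high, at the chamber's left front; origin under its centre
- spectacles: bystander: spectacles 141 x 142 x 42 mm, on the bench right of the chamber's front; origin under their centre
- micropipette: bystander: micropipette 235 mm long lying at the right; origin under its centre
- log_book: bystander: log book 210 x 151 x 12 mm lying in front of the spectrophotometer at the left; origin under its centre
- bottle_amber: bystander: brown bottle 62 mm wide, 145 mm high, behind the chamber; origin under its centre
- flask: bystander: conical flask 64 mm wide, 97 mm high, right of the detector; origin under its centre

How it is judged (in metres and radians):
On the way, in this order (a step that is already met when the one before it is completed fails the run):
1. the shutter bolt is home in its keeper while the lid is still shut (value of joint shutter_bolt above 0.038 m and value of joint lid below 0.06 rad), for 0.2 s.
2. the lid is lifted to 60 degrees by the fingers (value of joint lid between 0.925 and 1.169 rad and contact force between lid and the fingers above 0.8 N), for 0.3 s.
At the end, for the whole second after the job is handed in: the bolt is home (within 4 mm of its end stop) and the fingers hold the lid still at 60 degrees, within 7 degrees, while no other thing props it (all of step 2 and value of joint shutter_bolt above 0.038 m and velocity of joint lid between -0.1 and 0.1 rad/s and height (world z) of lid_handle above 0.25 m and contact force between lid and beaker_100 below 0.3 N and contact force between lid and bottle_amber below 0.3 N and contact force between lid and micropipette below 0.3 N and contact force between lid and spectacles below 0.3 N and contact force between lid and flask below 0.3 N and contact force between lid and log_book below 0.3 N and contact force between lid and petri below 0.3 N); the arm keeps its last pose, push and grip.
It fails at once if the lid is raised (more than 6 degrees) while the shutter bolt is not home (value of joint lid above 0.105 rad and value of joint shutter_bolt below 0.037 m).
It fails at once if the lid is thrown far past the stated angle (more than 80 degrees) (value of joint lid above 1.4 rad).
It fails at once if one of the other things on the bench is displaced by more than 3 cm (distance of any of beaker_100, petri, spectacles, micropipette, log_book, bottle_amber, flask from where it was at the start of the episode above 0.03 m).
It also fails if it takes over 48 s, if anything falls off the work surface, if the arm or the gripper's body presses on something with over 40 N, if the wrist force passes 120 N, or if a joint passes its speed limit or range.

## Working session

There is one attempt and no reset: what is moved stays moved. The work goes in short steps, Python scripts to look and compute and a shell command to move; the robot and the scene stay as the last step left them, time stands still between calls to the robot, and variables do not carry over. Pictures are saved under pics/ and viewed, at most 10 in all, crops included, and the job is handed in when it is done.

```bash
mkdir -p pics; cat > h.py <<'E'
import numpy as np, cv2
from bench import status, optics
def K(i):
    f=192/np.tan(np.radians(i['fovy'])/2); return np.array([[f,0,i['cx']],[0,f,i['cy']],[0,0,1.]])
def rays(i,uv):
    n=cv2.undistortPoints(np.float64(uv).reshape(-1,1,2),K(i),np.array(i['dist_coeffs'],float)).reshape(-1,2)
    T=np.array(i['camera_from_world']);d=np.c_[n[:,0],-n[:,1],-np.ones(len(n))]
    return -T[:3,:3].T@T[:3,3], d@T[:3,:3]   # per unit depth
def plane(i,uv,z):
    o,d=rays(i,uv); return o+d*((z-o[2])/d[:,2])[:,None]
def cloud(i,dep):
    v,u=np.mgrid[:384,:512]; o,d=rays(i,np.c_[u.ravel(),v.ravel()])
    return (o+d*dep.ravel()[:,None]).reshape(384,512,3)
E
python3 - <<'E'
from h import *
for n in ("top","side"):
    p,d=optics.read_camera(n);i=optics.camera_info(n)
    np.savez(f"{n}.npz",p=p,d=d); cv2.imwrite(f"pics/{n}.png",p[:,:,::-1])
    print(n,i,(d>0).mean())
print(status.read_state())
E
```

```text
top {'fovy': 42.730775490884504, 'cx': 258.6153723101153, 'cy': 188.4791553692886, 'dist_coeffs': array([0.06518218, 0.        , 0.        , 0.        , 0.        ]), 'camera_from_world': array([[-2.83525489e-02, -9.99588404e-01,  4.37665094e-03,
         6.39777790e+01],
       [ 9.86331276e-01, -2.72650088e-02,  1.62503028e-01,
        -6.15882583e+02],
       [-1.62316813e-01,  8.92420276e-03,  9.86698338e-01,
        -1.69581947e+03],
       [ 0.00000000e+00,  0.00000000e+00,  0.00000000e+00,
         1.00000000e+00]])} 0.9960276285807291
side {'fovy': 54.306983306917616, 'cx': 257.4982497702316, 'cy': 196.0828849832905, 'dist_coeffs': array([-0.03677579,  0.        ,  0.        ,  0.        ,  0.        ]), 'camera_from_world': array([[ 9.29225399e-01, -3.68974119e-01,  1.99563983e-02,
        -5.50450046e+02],
       [ 1.60170408e-01,  4.50866800e-01,  8.78102824e-01,
        -2.17838429e+02],
       [-3.32994893e-01, -8.12759022e-01,  4.78055617e-01,
        -1.06244700e+03],
       [ 0.00000000e+00,  0.00000000e+00,  0.00000000e+00,
         1.00000000e+00]])} 0.9910125732421875
{'time_s': 0.1, 'q': array([-6.84119802e+01,  1.80007748e+01, -2.74855778e+00,  6.93386400e+01,
       -1.84129020e-03,  8.99983486e+01]), 'qvel': array([ 0.0724405 , -0.06508592,  0.09641855,  0.00783961,  0.00175576,
       -0.00266182]), 'tau': array([ 8.51850637e-04, -5.40768135e+01,  3.40541232e+01,  1.12264373e-02,
       -5.79686775e-05,  8.05314897e-06]), 'tcp_pos': array([ 220.54624317, -557.40759952,  207.61369725]), 'tcp_rot': array([-1.79912027e+02,  1.83875244e-03,  2.15896740e+01]), 'force': array([-0.41797505,  0.12519307,  0.12849345]), 'ft_torque': array([ 0.00119311,  0.02044499, -0.00486326]), 'grasp_force': 0.0, 'width': 0.9965795940764874}
```

View pics/top.png

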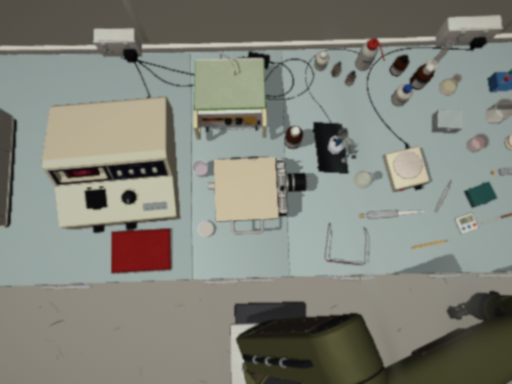

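View pics/side.png

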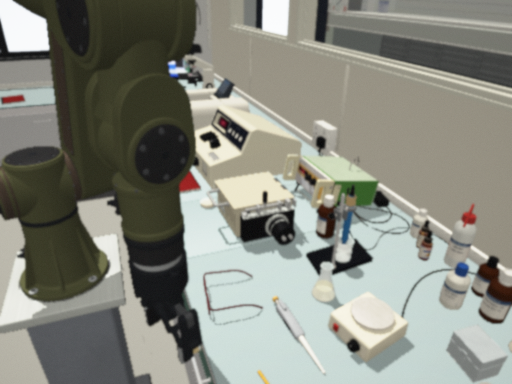

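The top view shows the lid at about (247,189), the bar at (250,230), the shutter track at (282,187) and the detector at (300,182). In the side view the knob is at about (264,195) and the housing at (267,220).

```bash
cat > m.py <<'E'
from h import *
t=np.load("top.npz");s=np.load("side.npz");it=optics.camera_info("top");is_=optics.camera_info("side")
C=cloud(it,t['d']); p=t['p'].astype(int)
m=((C[...,2]>112)&(C[...,2]<132)&(p[...,0]-p[...,2]>25)).astype(np.uint8); m[:150]=0;m[240:]=0;m[:,:205]=0;m[:,300:]=0
m=cv2.morphologyEx(m,cv2.MORPH_OPEN,np.ones((5,5)))
c=max(cv2.findContours(m,0,1)[0],key=cv2.contourArea).reshape(-1,2)
P=plane(it,c,122)[:,:2].astype(np.float32); r=cv2.minAreaRect(P); print("lid",r)
a=np.radians(r[2]); a=(a+np.pi/4)%(np.pi/2)-np.pi/4; print("yaw",np.degrees(a))
R=np.array([[np.cos(a),-np.sin(a)],[np.sin(a),np.cos(a)]]); o=np.array(r[0])
print("lid z",np.median(C[m>0][:,2]))
S=cloud(is_,s['d'])
q=(S[...,:2]-o)@R; z=S[...,2]; b=s['p'].astype(int).sum(2)
k=(abs(q[...,0]+10)<60)&(abs(q[...,1]+122)<30)&(z>135)&(z<180)
if k.any(): print("knob pts",k.sum(),np.median(q[k],0),np.ptp(q[k],axis=0),z[k].min(),z[k].max(),np.argwhere(k).mean(0))
qt=(C[...,:2]-o)@R; k=(abs(qt[...,0]+10)<60)&(abs(qt[...,1]+122)<30)&(C[...,2]>140)
print("top knob",k.sum(),qt[k].mean(0) if k.any() else 0)
kb=(q[...,0]<-115)&(q[...,0]>-170)&(abs(q[...,1])<60)&(z>90)&(z<125); print("bar side",kb.sum(),np.median(q[kb],0),np.median(z[kb]))
kb=(qt[...,0]<-115)&(qt[...,0]>-170)&(abs(qt[...,1])<40)&(C[...,2]>90)&(C[...,2]<125); print("bar top",kb.sum(),np.median(qt[kb],0),np.median(C[kb][:,2]))
for n,pp in(("top",t['p']),("side",s['p'])):
    x=pp[140:250,190:320] if n=="top" else pp[150:260,200:330]
    cv2.imwrite(f"pics/{n}c.png",cv2.resize(x[:,:,::-1],None,fx=5,fy=5,interpolation=2))
E
python3 m.py; cd pics; python3 -c "
import cv2,numpy as np
a=cv2.imread('topc.png');b=cv2.imread('sidec.png');cv2.imwrite('c.png',cv2.resize(np.hstack([a,b]),(800,338)))"
```

```text
lid ((606.4307250976562, 91.75328063964844), (209.7047119140625, 209.3334197998047), 1.1083378791809082)
yaw 1.1083378791809058
lid z 121.65519922685644
knob pts 56 [ -10.65827605 -127.90704276] [14.47285326 15.28311308] 135.9626118812755 170.5471218991952 [196.875      264.58928571]
top knob 23 [ -10.28498392 -120.61646895]
bar side 105 [-143.11176339  -17.00005695] 111.6944308142904
bar top 69 [-146.65656988   -1.51492909] 113.45191999611916
```

View pics/c.png

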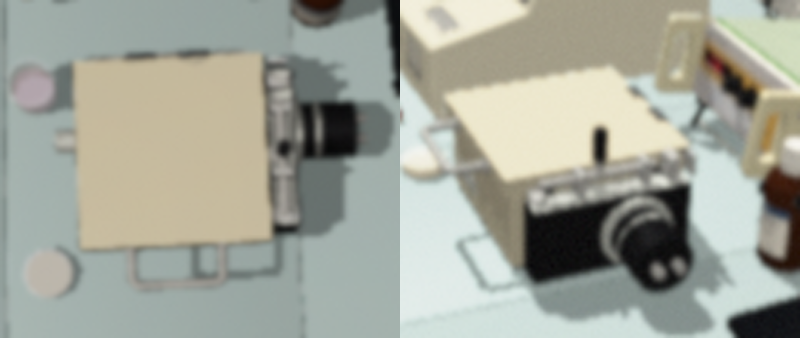

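The crop shows the shut lid seen from above, with the bar to its front (below in the picture), the bolt knob at about (285,147) on the right-hand track, and the upright knob at (600,143) in the side half. The chamber origin is near (606,92) with yaw about 1.1°. The knob is at chamber x of about -11, so the bolt slide is about 7 mm.

First move: turn the tool in place so the fingers close along the chamber's x, and lift a little.

```bash
python3 -m inch '[{"slide":[0,0,-0.03],"rot":[0,0,-0.1],"fingers":0.6},{"slide":[0,0,-0.03],"rot":[0,0,-0.1],"fingers":0.6},{"slide":[0,0,-0.03],"rot":[0,0,-0.1],"fingers":0.6},{"slide":[0,0,-0.03],"rot":[0,0,-0.1],"fingers":0.6},{"slide":[0,0,-0.03],"rot":[0,0,-0.1],"fingers":0.6},{"slide":[0,0,-0.03],"rot":[0,0,-0.1],"fingers":0.6},{"slide":[0,0,-0.03],"rot":[0,0,-0.1],"fingers":0.6},{"slide":[0,0,-0.03],"rot":[0,0,-0.1],"fingers":0.6},{"slide":[0,0,0],"rot":[0,0,-0.008],"fingers":0.6},{"slide":[0,0,0],"rot":[0,0,0],"fingers":0.6}]' 25
```

```text
time_s: 1.1
tcp_pos: [220.7, -557.8, 244.0]
tcp_rot: [-180.0, -0.0, 90.9]
force: [0.2, -0.5, -0.6]
width: 0.601
grasp_force: 0.0
```

```bash
python3 -m inch '[{"slide":[0.25,0.18,0],"rot":[0,0,0],"fingers":0.6},{"slide":[0.25,0.18,0],"rot":[0,0,0],"fingers":0.6},{"slide":[0.25,0.18,0],"rot":[0,0,0],"fingers":0.6},{"slide":[0.25,0.18,0],"rot":[0,0,0],"fingers":0.6},{"slide":[0.25,0.18,0],"rot":[0,0,0],"fingers":0.6},{"slide":[0.25,0.18,0],"rot":[0,0,0],"fingers":0.6},{"slide":[0.25,0.18,0],"rot":[0,0,0],"fingers":0.6},{"slide":[0.25,0.18,0],"rot":[0,0,0],"fingers":0.6},{"slide":[0.25,0.18,0],"rot":[0,0,0],"fingers":0.6},{"slide":[0.25,0.18,0],"rot":[0,0,0],"fingers":0.6}]'
python3 -m inch '[{"slide":[0.25,0.18,0],"rot":[0,0,0],"fingers":0.6},{"slide":[0.25,0.18,0],"rot":[0,0,0],"fingers":0.6},{"slide":[0.25,0.18,0],"rot":[0,0,0],"fingers":0.6},{"slide":[0.22,0.22,0],"rot":[0,0,0],"fingers":0.6},{"slide":[0,0,0],"rot":[0,0,0],"fingers":0.6},{"slide":[0,0,0],"rot":[0,0,0],"fingers":0.6}]'
python3 - <<'E'
from h import *
i=optics.camera_info("wrist");p,d=optics.read_camera("wrist");np.savez("w.npz",p=p,d=d)
C=cloud(i,d);o=np.array([606.4,91.75]);a=np.radians(1.1)
R=np.array([[np.cos(a),-np.sin(a)],[np.sin(a),np.cos(a)]]);q=(C[...,:2]-o)@R
k=(abs(q[...,0]+10)<40)&(abs(q[...,1]+122)<20)&(C[...,2]>140)&(C[...,2]<176)&(d>0)
print(k.sum()); 
if k.any():
  kk=k&(C[...,2]>np.percentile(C[k][:,2],95)-5);print(np.percentile(C[kk],[2,50,98],axis=0),np.median(q[kk],0))
print(status.read_state()['tcp_pos'])
cv2.imwrite("pics/w1.png",p[:,:,::-1])
E
```

```text
time_s: 2.1
tcp_pos: [484.5, -176.3, 244.1]
tcp_rot: [-180.0, 0.0, 90.9]
force: [0.7, -1.0, -0.5]
width: 0.599
grasp_force: 0.0
time_s: 2.7
tcp_pos: [595.3, -29.7, 243.3]
tcp_rot: [-179.9, 0.0, 91.0]
force: [-0.3, 0.2, -0.4]
width: 0.599
grasp_force: 0.0
350
[[594.27398212 -35.17045386 167.5280331 ]
 [601.33434575 -28.19853305 170.77158226]
 [607.87263766 -22.34983316 172.36103077]] [  -7.33199692 -119.8616858 ]
[594.7549601  -30.57210307 243.65733043]
```

View pics/w1.png

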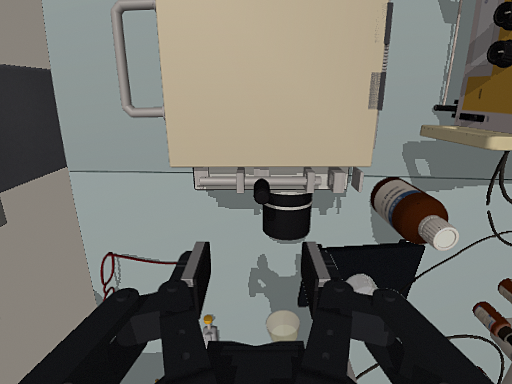

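The wrist view shows the knob's top at about (262,188), left of the detector and between the finger lines. It measures near (600,-29). I'll descend over it with the fingers straddling it and close gently.

```bash
python3 -m inch '[{"slide":[0.01,0.035,0.1],"rot":[0,0,0],"fingers":0.6},{"slide":[0,0,0.15],"rot":[0,0,0],"fingers":0.6},{"slide":[0,0,0.2],"rot":[0,0,0],"fingers":0.6},{"slide":[0,0,0.15],"rot":[0,0,0],"fingers":0.6},{"slide":[0,0,0.1],"rot":[0,0,0],"fingers":0.6},{"slide":[0,0,0],"rot":[0,0,0],"fingers":0.6},{"slide":[0,0,0],"rot":[0,0,0],"fingers":0.6}]' 25
python3 -m inch '[{"slide":[0,0,0],"rot":[0,0,0],"fingers":0.1},{"slide":[0,0,0],"rot":[0,0,0],"fingers":0.1},{"slide":[0,0,0],"rot":[0,0,0],"fingers":0.1},{"slide":[0,0,0],"rot":[0,0,0],"fingers":0.1},{"slide":[0,0,0],"rot":[0,0,0],"fingers":0.1},{"slide":[0,0,0],"rot":[0,0,0],"fingers":0.1}]' 25
```

```text
time_s: 3.45
tcp_pos: [600.0, -29.8, 139.2]
tcp_rot: [-180.0, -0.0, 90.9]
force: [0.7, -0.7, -0.3]
width: 0.602
grasp_force: 0.0
time_s: 4.05
tcp_pos: [601.3, -29.1, 140.5]
tcp_rot: [179.9, 0.0, 91.0]
force: [-0.7, -0.4, 5.0]
width: 0.158
grasp_force: 24.6
```

Gripped. Now slide the bolt.

```bash
python3 -m inch '[{"slide":[0,0.03,0],"rot":[0,0,0],"fingers":0.1},{"slide":[0,0.04,0],"rot":[0,0,0],"fingers":0.1},{"slide":[0,0.04,0],"rot":[0,0,0],"fingers":0.1},{"slide":[0,0.04,0],"rot":[0,0,0],"fingers":0.1},{"slide":[0,0.03,0],"rot":[0,0,0],"fingers":0.1},{"slide":[0,0.02,0],"rot":[0,0,0],"fingers":0.1},{"slide":[0,0,0],"rot":[0,0,0],"fingers":0.1},{"slide":[0,0,0],"rot":[0,0,0],"fingers":0.1}]'
python3 -m inch '[{"slide":[0,0.015,0],"rot":[0,0,0],"fingers":0.1},{"slide":[0,0.01,0],"rot":[0,0,0],"fingers":0.1},{"slide":[0,0,0],"rot":[0,0,0],"fingers":0.1},{"slide":[0,0,0],"rot":[0,0,0],"fingers":0.1}]'
```

```text
time_s: 4.85
tcp_pos: [631.7, -28.5, 140.5]
tcp_rot: [179.9, 0.0, 91.0]
force: [0.1, 0.1, 4.4]
width: 0.153
grasp_force: 24.5
time_s: 5.25
tcp_pos: [635.1, -28.4, 140.5]
tcp_rot: [179.9, 0.0, 91.0]
force: [-0.9, -0.9, 7.2]
width: 0.158
grasp_force: 24.6
```

```bash
for k in 1; do python3 -m inch '[{"slide":[0,0.013,0],"rot":[0,0,0],"fingers":0.1},{"slide":[0,0,0],"rot":[0,0,0],"fingers":0.1},{"slide":[0,0,0],"rot":[0,0,0],"fingers":0.1}]'; done
python3 -m inch '[{"slide":[0,0.013,0],"rot":[0,0,0],"fingers":0.1},{"slide":[0,0,0],"rot":[0,0,0],"fingers":0.1},{"slide":[0,0,0],"rot":[0,0,0],"fingers":0.1}]'
python3 -m inch '[{"slide":[0,0.013,0],"rot":[0,0,0],"fingers":0.1},{"slide":[0,0,0],"rot":[0,0,0],"fingers":0.1},{"slide":[0,0,0],"rot":[0,0,0],"fingers":0.1}]'
```

```text
time_s: 5.55
tcp_pos: [636.7, -28.4, 140.5]
tcp_rot: [179.9, 0.0, 91.0]
force: [-1.8, -0.3, 6.3]
width: 0.157
grasp_force: 24.7
time_s: 5.85
tcp_pos: [636.9, -28.4, 140.4]
tcp_rot: [-179.9, 0.0, 91.0]
force: [-7.1, 0.2, 9.5]
width: 0.159
grasp_force: 25.1
time_s: 6.15
tcp_pos: [637.0, -28.4, 140.3]
tcp_rot: [-179.7, 0.0, 91.0]
force: [-11.8, -1.0, 13.6]
width: 0.156
grasp_force: 25.7
```

The bolt hit its stop after about 36 mm (force rising, no more motion). Relax, release, rise, and move to view the bar.

```bash
python3 -m inch '[{"slide":[0,-0.02,0],"rot":[0,0,0],"fingers":0.1},{"slide":[0,0,0],"rot":[0,0,0],"fingers":0.5},{"slide":[0,0,0],"rot":[0,0,0],"fingers":0.5},{"slide":[0,0,0],"rot":[0,0,0],"fingers":0.5},{"slide":[0,0,0],"rot":[0,0,0],"fingers":0.5},{"slide":[0,0,-0.1],"rot":[0,0,0],"fingers":0.5},{"slide":[0,0,-0.2],"rot":[0,0,0],"fingers":0.5},{"slide":[0,0,-0.2],"rot":[0,0,0],"fingers":0.5},{"slide":[0,0,-0.2],"rot":[0,0,0],"fingers":0.5}]'
python3 -m inch '[{"slide":[0.1,-0.25,0],"rot":[0,0,0],"fingers":0.5},{"slide":[0.1,-0.25,0],"rot":[0,0,0],"fingers":0.5},{"slide":[0.1,-0.25,0],"rot":[0,0,0],"fingers":0.5},{"slide":[0,-0.25,0],"rot":[0,0,0],"fingers":0.5},{"slide":[0,0,0],"rot":[0,0,0],"fingers":0.5},{"slide":[0,0,0],"rot":[0,0,0],"fingers":0.5}]'
cat > w.py <<'E'
from h import *
i=optics.camera_info("wrist");p,d=optics.read_camera("wrist");np.savez("w.npz",p=p,d=d)
C=cloud(i,d);o=np.array([606.4,91.75]);a=np.radians(1.1)
R=np.array([[np.cos(a),-np.sin(a)],[np.sin(a),np.cos(a)]]);q=(C[...,:2]-o)@R
def rep(n,k): print(n,k.sum(), np.percentile(C[k],[5,50,95],axis=0).round(1).tolist() if k.any() else '')
z=C[...,2]
rep("bar",(q[...,0]<-125)&(q[...,0]>-175)&(abs(q[...,1])<30)&(z>95)&(z<125))
rep("arms",(q[...,0]<-118)&(q[...,0]>-135)&(abs(q[...,1])<70)&(z>95)&(z<125))
k=(abs(q[...,1])<80)&(z>116)&(z<128);rep("lid",k)
rep("knob",(abs(q[...,0]-20)<40)&(abs(q[...,1]+122)<20)&(z>145)&(z<176))
cv2.imwrite("pics/w2.png",p[:,:,::-1]); print(status.read_state()['tcp_pos'])
E
python3 w.py
```

```text
time_s: 7.05
tcp_pos: [637.0, -28.3, 245.1]
tcp_rot: [-180.0, -0.0, 91.0]
force: [-0.1, 0.1, 0.4]
width: 0.501
grasp_force: 0.0
time_s: 7.65
tcp_pos: [486.3, 14.0, 244.9]
tcp_rot: [179.9, 0.0, 91.0]
force: [1.0, 0.1, 0.1]
width: 0.497
grasp_force: 0.0
bar 613 [[455.8, 62.1, 111.0], [460.8, 90.4, 113.7], [464.7, 116.1, 115.2]]
arms 339 [[471.6, 37.2, 110.7], [479.6, 135.8, 113.6], [488.0, 143.5, 115.3]]
lid 34153 [[511.3, 21.9, 120.6], [602.9, 100.4, 121.9], [703.0, 164.9, 123.1]]
knob 390 [[628.9, -32.5, 147.4], [632.8, -24.8, 165.3], [640.3, -20.6, 171.6]]
[487.18387412  13.97802251 244.8031961 ]
```

View pics/w2.png

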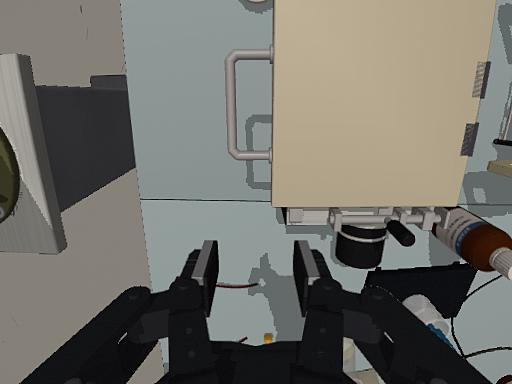

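The view shows the bar at about (232,105) between its arms, the lid shut, and the knob at (400,232), now moved back against the rear staples. Bar middle is at (460.5,90,110), so the hinge is at x≈716. I'll move over the bar with fingers 34 mm open and descend.

```bash
python3 -m inch '[{"slide":[0.17,-0.057,0],"rot":[0,0,0],"fingers":0.4},{"slide":[0.17,-0.055,0],"rot":[0,0,0],"fingers":0.4},{"slide":[0.17,-0.055,0],"rot":[0,0,0],"fingers":0.4},{"slide":[0,0,0.2],"rot":[0,0,0],"fingers":0.4},{"slide":[0,0,0.2],"rot":[0,0,0],"fingers":0.4},{"slide":[0,0,0],"rot":[0,0,0],"fingers":0.4},{"slide":[0,0,0],"rot":[0,0,0],"fingers":0.4}]'
python3 -m inch '[{"slide":[0,0,0.1],"rot":[0,0,0],"fingers":0.4},{"slide":[0,0,0.1],"rot":[0,0,0],"fingers":0.4},{"slide":[0,0,0.13],"rot":[0,0,0],"fingers":0.4},{"slide":[0,0,0.1],"rot":[0,0,0],"fingers":0.4},{"slide":[0,0,0.1],"rot":[0,0,0],"fingers":0.4},{"slide":[0,0,0.1],"rot":[0,0,0],"fingers":0.4},{"slide":[0,0,0],"rot":[0,0,0],"fingers":0.4},{"slide":[0,0,0],"rot":[0,0,0],"fingers":0.4}]' 50
```

```text
time_s: 8.4
tcp_pos: [460.5, 90.0, 184.4]
tcp_rot: [-179.9, 0.0, 91.0]
force: [-0.3, 0.4, -0.3]
width: 0.4
grasp_force: 0.0
time_s: 9.2
tcp_pos: [461.3, 90.0, 91.2]
tcp_rot: [179.9, -0.0, 91.0]
force: [0.1, -0.0, -0.0]
width: 0.4
grasp_force: 0.0
```

```bash
python3 -m inch '[{"slide":[0,0,0],"rot":[0,0,0],"fingers":0},{"slide":[0,0,0],"rot":[0,0,0],"fingers":0},{"slide":[0,0,0],"rot":[0,0,0],"fingers":0},{"slide":[0,0,0],"rot":[0,0,0],"fingers":0},{"slide":[0,0,0],"rot":[0,0,0],"fingers":0},{"slide":[0,0,0],"rot":[0,0,0],"fingers":0}]' 45; python3 -c "
import numpy as np
p=lambda t:np.array([-256*np.cos(t),256*np.sin(t)])
for k in range(0,60,5):
  d=(p(np.radians(k+5))-p(np.radians(k)))/150; print(k+5,d.round(3))"
```

```text
time_s: 9.8
tcp_pos: [460.3, 90.1, 90.3]
tcp_rot: [180.0, -0.0, 91.0]
force: [-1.4, 0.4, 4.8]
width: 0.001
grasp_force: 2.4
5 [0.006 0.149]
10 [0.019 0.148]
15 [0.032 0.145]
20 [0.045 0.142]
25 [0.057 0.138]
30 [0.069 0.132]
35 [0.08  0.126]
40 [0.091 0.118]
45 [0.101 0.11 ]
50 [0.11  0.101]
55 [0.118 0.091]
60 [0.126 0.08 ]
```

The fingers shut fully, so the bar may not be between the pads. Look.

```bash
python3 w.py; python3 - <<'E'
from h import *
p,d=optics.read_camera("side");i=optics.camera_info("side");np.savez("s2.npz",p=p,d=d)
w=cv2.imread("pics/w2.png")
x=cv2.resize(p[130:250,130:290,::-1],(400,300),interpolation=2)
cv2.imwrite("pics/c2.png",np.hstack([cv2.resize(w,(400,300)),x]))
E
```

```text
bar 828 [[452.8, 97.6, 110.3], [460.1, 104.5, 113.2], [468.4, 117.6, 124.1]]
arms 629 [[471.4, 135.1, 109.7], [478.5, 140.8, 112.7], [486.5, 144.6, 114.5]]
lid 39657 [[504.4, 35.8, 120.0], [554.1, 111.7, 121.1], [610.4, 165.0, 122.1]]
knob 0 
[460.239899    90.09242623  90.20341675]
```

View pics/c2.png

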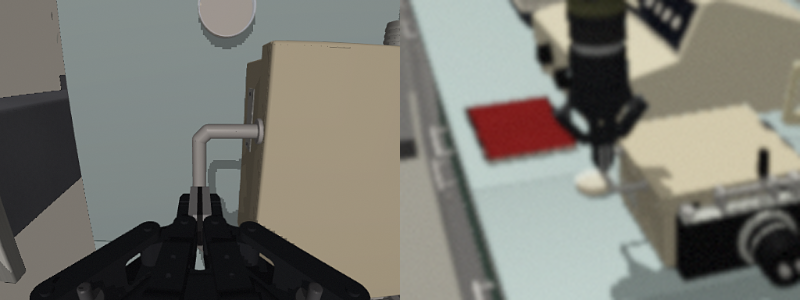

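The wrist half shows the bar running into the shut fingers near (200,195), and the side half shows the fingers at the bar. I need a closer crop to see whether the pads closed on it or below it.

```bash
python3 - <<'E'
from h import *
w=np.load("w.npz");p=w['p'];i=optics.camera_info("wrist");C=cloud(i,w['d'])
cv2.imwrite("pics/c3.png",cv2.resize(p[190:370,180:340,::-1],(640,720),interpolation=2)[:600])
for r in range(215,330,10): print(r,[ (C[r,c].round(0).astype(int).tolist()) for c in (244,252,258,264,272)])
E
```

```text
215 [[450, 66, 1], [458, 114, 113], [462, 114, 114], [470, 66, 0], [478, 65, -2]]
225 [[450, 55, 0], [458, 108, 114], [462, 108, 113], [470, 56, 2], [478, 55, 0]]
235 [[450, 43, 0], [459, 102, 113], [462, 102, 113], [470, 44, 0], [478, 44, 0]]
245 [[455, 102, 125], [459, 102, 125], [462, 102, 125], [465, 102, 124], [479, 33, 0]]
255 [[455, 102, 135], [459, 102, 135], [462, 101, 133], [465, 101, 133], [469, 98, 128]]
265 [[455, 102, 144], [459, 102, 143], [462, 102, 144], [465, 101, 142], [469, 98, 136]]
275 [[456, 102, 152], [459, 102, 151], [462, 102, 151], [464, 101, 150], [468, 102, 151]]
285 [[456, 102, 159], [459, 96, 151], [462, 96, 151], [464, 104, 161], [467, 103, 159]]
295 [[456, 102, 165], [459, 90, 150], [462, 91, 151], [464, 103, 166], [467, 103, 166]]
305 [[456, 102, 171], [459, 85, 151], [462, 85, 151], [464, 102, 171], [459, 175, 256]]
315 [[457, 106, 180], [459, 45, 113], [463, 46, 114], [464, 90, 162], [466, 108, 182]]
325 [[457, 102, 180], [460, -73, 0], [467, -74, -1], [464, 85, 163], [466, 108, 186]]
```

View pics/c3.png

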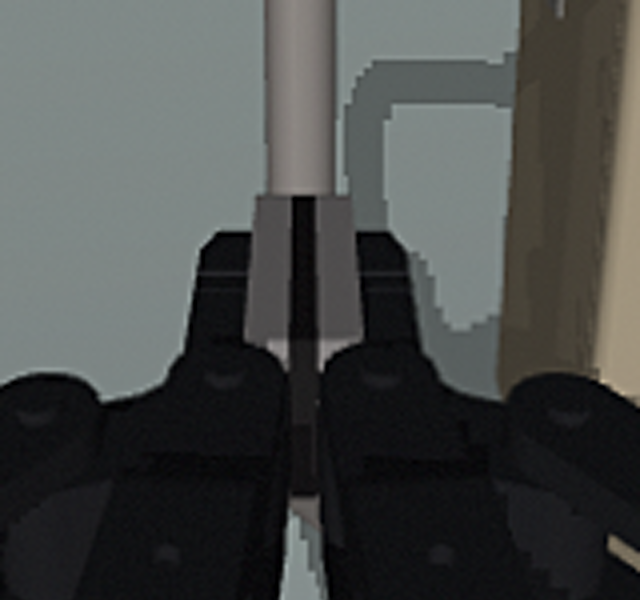

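The crop shows both pads ending just above the bar (bar ends at about (300,190), pads at rows 195-340). The cloud puts the tips at z≈118, resting on top of the bar, so the real tips are higher than the reported TCP. The bar would sit mid-pad if I go about 23 mm lower. Re-open, lower, close.

```bash
python3 -m inch '[{"slide":[0,0,-0.02],"rot":[0,0,0],"fingers":0.4},{"slide":[0,0,0],"rot":[0,0,0],"fingers":0.4},{"slide":[0,0,0],"rot":[0,0,0],"fingers":0.4},{"slide":[0,0,0.06],"rot":[0,0,0],"fingers":0.4},{"slide":[0,0,0.06],"rot":[0,0,0],"fingers":0.4},{"slide":[0,0,0.05],"rot":[0,0,0],"fingers":0.4},{"slide":[0,0,0],"rot":[0,0,0],"fingers":0.4}]'
python3 -m inch '[{"slide":[0,0,0],"rot":[0,0,0],"fingers":0},{"slide":[0,0,0],"rot":[0,0,0],"fingers":0},{"slide":[0,0,0],"rot":[0,0,0],"fingers":0},{"slide":[0,0,0],"rot":[0,0,0],"fingers":0},{"slide":[0,0,0],"rot":[0,0,0],"fingers":0},{"slide":[0,0,0],"rot":[0,0,0],"fingers":0}]' 45
```

```text
time_s: 10.6
tcp_pos: [458.5, 89.7, 65.7]
tcp_rot: [-179.8, 0.0, 91.0]
force: [-0.6, 0.2, 0.1]
width: 0.398
grasp_force: 0.0
time_s: 11.2
tcp_pos: [459.9, 90.0, 67.5]
tcp_rot: [180.0, -0.0, 91.0]
force: [-1.5, 0.6, 0.6]
width: 0.094
grasp_force: 43.8
```

Gripped (8 mm read for the 10 mm bar). Before lifting, compare the knob in the before and after side views to confirm the full stroke.

```bash
python3 - <<'E'
from h import *
i=optics.camera_info("side")
for f in("side.npz","s2.npz"):
    s=np.load(f);S=cloud(i,s['d']);z=S[...,2]
    k=(abs(S[...,0]-620)<60)&(abs(S[...,1]+32)<22)&(z>140)&(z<168)
    print(f,k.sum(),S[k].mean(0),np.median(S[k],0))
    b=np.argwhere(k).mean(0)[::-1]; print(b,plane(i,[b],153))
E
```

```text
side.npz 43 [598.81596421 -36.23738274 154.03298152] [598.30683272 -36.81281572 153.69862408]
[264.74418605 197.04651163] [[599.59046271 -34.45927811 153.        ]]
s2.npz 42 [633.89868249 -34.95094826 153.97358822] [633.04319447 -34.9347105  153.75622284]
[274.92857143 195.07142857] [[634.69357496 -33.26722883 153.        ]]
```

The stroke is confirmed at 35 mm to a hard stop. Lift along the arc.

```bash
python3 -m inch '[{"slide":[0,0.001,-0.04],"rot":[0,0,0],"fingers":0},{"slide":[0,0.003,-0.07],"rot":[0,0,0],"fingers":0},{"slide":[0,0.005,-0.075],"rot":[0,0,0],"fingers":0},{"slide":[0,0.009,-0.074],"rot":[0,0,0],"fingers":0},{"slide":[0,0.012,-0.074],"rot":[0,0,0],"fingers":0},{"slide":[0,0.015,-0.073],"rot":[0,0,0],"fingers":0},{"slide":[0,0.018,-0.072],"rot":[0,0,0],"fingers":0},{"slide":[0,0,0],"rot":[0,0,0],"fingers":0}]'
cat > a.py <<'E'
from h import *
s=status.read_state();p=s['tcp_pos'];x,z=p[0]-459.9+(-256),p[2]-67.5
print("angle",np.degrees(np.arctan2(z,-x)),"r",np.hypot(x,z),s['width'],s['grasp_force'],s['force'])
E
python3 a.py
```

```text
time_s: 12.0
tcp_pos: [470.0, 90.2, 140.6]
tcp_rot: [179.9, -0.0, 91.0]
force: [0.2, -0.1, -3.8]
width: 0.096
grasp_force: 44.0
angle 16.562170191678433 r 256.51378848461746 0.09615351778457414 43.998870849609375 [ 0.21858248 -0.05949995 -3.82224765]
```

```bash
python3 -m inch '[{"slide":[0,0.016,-0.05],"rot":[0,0,0],"fingers":0},{"slide":[0,0.017,-0.05],"rot":[0,0,0],"fingers":0},{"slide":[0,0.028,-0.069],"rot":[0,0,0],"fingers":0},{"slide":[0,0.028,-0.069],"rot":[0,0,0],"fingers":0},{"slide":[0,0.034,-0.066],"rot":[0,0,0],"fingers":0},{"slide":[0,0.035,-0.066],"rot":[0,0,0],"fingers":0},{"slide":[0,0.04,-0.063],"rot":[0,0,0],"fingers":0},{"slide":[0,0.04,-0.063],"rot":[0,0,0],"fingers":0},{"slide":[0,0.045,-0.059],"rot":[0,0,0],"fingers":0},{"slide":[0,0.046,-0.059],"rot":[0,0,0],"fingers":0}]'; python3 a.py
python3 -m inch '[{"slide":[0,0.05,-0.055],"rot":[0,0,0],"fingers":0},{"slide":[0,0.05,-0.055],"rot":[0,0,0],"fingers":0},{"slide":[0,0.055,-0.05],"rot":[0,0,0],"fingers":0},{"slide":[0,0.055,-0.05],"rot":[0,0,0],"fingers":0},{"slide":[0,0.059,-0.045],"rot":[0,0,0],"fingers":0},{"slide":[0,0.059,-0.045],"rot":[0,0,0],"fingers":0},{"slide":[0,0.062,-0.04],"rot":[0,0,0],"fingers":0},{"slide":[0,0.06,-0.038],"rot":[0,0,0],"fingers":0},{"slide":[0,0,0],"rot":[0,0,0],"fingers":0},{"slide":[0,0,0],"rot":[0,0,0],"fingers":0}]'; python3 a.py
```

```text
time_s: 13.0
tcp_pos: [516.6, 91.2, 231.9]
tcp_rot: [-179.7, -0.0, 91.0]
force: [-9.2, 1.9, -0.4]
width: 0.095
grasp_force: 43.8
angle 39.51467243182035 r 258.3775584587969 0.09520171618931383 43.77335250377655 [-9.2429202   1.94170157 -0.37624412]
time_s: 14.0
tcp_pos: [584.8, 92.7, 291.6]
tcp_rot: [-180.0, -0.1, 91.1]
force: [-14.7, 0.9, 15.1]
width: 0.096
grasp_force: 45.8
angle 59.66137089654833 r 259.629019888223 0.09639289989896717 45.755515694618225 [-14.70119057   0.85645145  15.1115193 ]
```

At about 60°. Relieve a little of the radial strain, settle, and check.

```bash
python3 -m inch '[{"slide":[0,-0.006,-0.009],"rot":[0,0,0],"fingers":0},{"slide":[0,0,0],"rot":[0,0,0],"fingers":0},{"slide":[0,0,0],"rot":[0,0,0],"fingers":0},{"slide":[0,0,0],"rot":[0,0,0],"fingers":0},{"slide":[0,0,0],"rot":[0,0,0],"fingers":0},{"slide":[0,0,0],"rot":[0,0,0],"fingers":0}]'; python3 a.py
python3 - <<'E'
from h import *
p,d=optics.read_camera("side");i=optics.camera_info("side");S=cloud(i,d)
cv2.imwrite("pics/e.png",cv2.resize(p[90:270,150:350,::-1],(660,594),interpolation=2))
z=S[...,2];k=(abs(S[...,0]-620)<60)&(abs(S[...,1]+32)<22)&(z>140)&(z<168);print("knob",k.sum(),S[k].mean(0))
pp=p.astype(int);L=(abs(S[...,1]-40)<45)&(z>140)&(z<330)&(S[...,0]>560)&(S[...,0]<730)&(pp[...,0]-pp[...,2]>15)
q=S[L];c=np.polyfit(q[:,2],q[:,0],1);print("lid pts",L.sum(),"angle",90+np.degrees(np.arctan(c[0])))
E
```

```text
time_s: 14.6
tcp_pos: [584.2, 92.7, 291.4]
tcp_rot: [-180.0, -0.1, 91.1]
force: [-8.5, 1.7, 7.1]
width: 0.094
grasp_force: 44.9
angle 59.53577089129412 r 259.7051074129579 0.0939548809128366 44.881800413131714 [-8.47280407  1.67816819  7.12273138]
knob 49 [641.06903252 -31.31707617 155.39752798]
lid pts 98 angle 66.08443884121037
```

View pics/e.png

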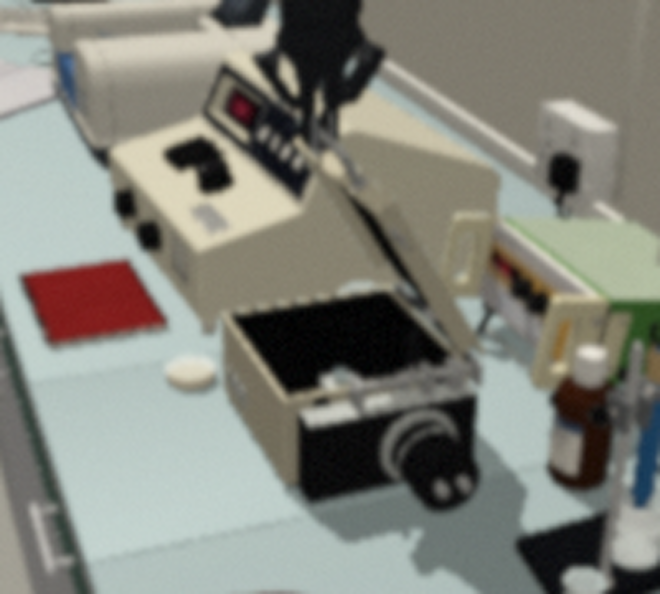

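The picture shows the lid standing open, held by the bar in the fingers at about (325,135), with the bolt on its track and the beaker, bottle and log book in place. The bar's displacement gives a lid angle of 59-60°, and the grip is steady.

```bash
python3 -c "
from bench import workorder; print(workorder.hand_in())"
```

```text
the job is handed in; nothing more can be done
None
```

I slid the bolt about 35 mm to its hard stop, then raised the lid by its grab bar and handed in while holding it at about 60° (worked out from the arm's travel). A rough camera check read 66°, against the 67° limit, but it used few, noisy points. Nothing else was seen to move, and no verdict came back.

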